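# Build up the sample-spinner spindle

### The arm

A 6-joint arm with a two-finger parallel gripper is mounted at the origin on the work surface. World frame = base frame: x ahead of the robot, y to its left, z up, the work surface at z = 0. Lengths are in m, angles in rad, forces in N, time in s.
With the tool pointing down it reaches from about 0.375 to 0.925 m from the base axis. Payload 5.7 kg.
Tool frame: the origin (TCP) lies at the very end of the fingers, on their centre line; the grasp point (between the pads) lies 19 mm behind it (hold_point_z is the distance from the TCP to the grasp point, in m); z points along the fingers, y is the line along which they close (so a half turn about z gives the same grasp; the last joint's range is limited). The gripper opens to 85 mm and grips with 20 to 120 N. Pads are 22 mm wide; open, the fingers measure 114 mm over their backs; the gripper's body (76 mm by 85 mm) begins 54 mm behind the grasp point. The pads swing forward as they close: fully open they stand 13 mm farther back than shut.
Start: joints at [-1.431, 0.359, 1.51, -0, 1.272, -0.115], TCP at [0.151, -0.581, 0.231] pointing down, gripper open.
Joint ranges: [-2.97, 2.97], [-1.01, 2.36], [0.21, 2.38], [-0.96, 4.11], [0.2, 2.71], [-2.98, 2.98]. Speed limits (rad/s): [2.39, 2.39, 3.14, 3.14, 3.14, 3.14].

### API

Orientations are given as a rotation vector (axis times angle).
In Python, from workcell import state, capture, close_job, hold_point_z gives the robot as it stands.
- The arm moves only by the tool carry_out, never from a script. Its argument "increments" is a list of rows, each an object of numbers: "x", "y", "z": the shift along the tool's x, y, z normalised to -1 to 1, where 1 is 300 mm; "rx", "ry", "rz": the turn, a rotation vector about the tool's x, y, z normalised to -1 to 1, where 1 is 30 degrees. In form: [{"x": .., "y": .., "z": .., "rx": .., "ry": .., "rz": ..}, ...]. A call has exactly 8 rows; each row is the pose to reach, as a shift and turn from the pose commanded when the call began, along the tool's axes at that moment; what a row does not reach only later rows make up. A row lasts 1/10 s, in which the tool goes at most 50 mm and 8.59 degrees, less where a joint would pass 70% of its speed; a pose out of reach is approached as far as the arm can. A call with a number of a shift or a turn outside -1 to 1 is refused whole. A call with a gripper value outside its range is refused whole. "hand" is the finger opening in mm, from 0 to 85.4, set as the call begins (left out, the last holds). The fingers move at their own pace and stop on an object; "squeeze" is the grip in N (left out, the last holds). Time passes only in rows, so rows that repeat a pose let the fingers close, or fill a call up. It gives the time, the measured TCP pose, the force, the opening and the grip force at its end, in the units of the state.
- state(): the state, without advancing time (a new reading comes with each control period).
- capture(name): name is "side" or "top"; returns a dict with "color" (400x640x3 uint8, red, green, blue), "range_z" (400x640 float32, m along the optical axis (not along the pixel's ray), 0 where there is no reading), "camera_matrix" (3x3 intrinsics, pixels), "pose" (4x4, takes a point from camera to world coordinates). Camera axes: x right, y up, looking along -z (the intrinsics and any distortion apply to the point x, -y, -z); pixel columns grow to the right and rows downward; lengths in m; the calibration is good to about 2 mm. A picture is of the moment at which its call begins.
- close_job(): hands the job in; it is judged then, once.
The state is a dict: "time_s": time; "qpos": joint angles; "qd": joint speeds; "joint_efforts": joint torques, N m; "tcp_pos": TCP position; "eef_rot": TCP orientation; "force": force on the tool from outside, world axes, zero at the start; "moment": the same for the moment, N m; "opening": opening from 0.0 (shut) to 1.0 (fully open); "finger_force": force on a finger pad.
Only numpy, scipy, OpenCV 4.12 (cv2) and the standard library are available. Lean on these libraries where they do the work, as an engineer would, in place of code of your own. Each camera call takes 0.05 s, during which the arm holds its last target. There are 200 camera calls.

### The job

Build up the sample-spinner's spindle: slip the ball bearing over the upright shaft first, then the spacer tube, then the thick washer, pushing each one gently past the spring catches until it sits fully home, so that the catches hold the finished stack. The shaft stands a little off the centre of its base, on an eccentric disc that was clamped at no particular angle, so feel for it, never lean hard on the spindle, and leave everything else on the bench undisturbed.

Things in the scene. Friction and masses are not known exactly. Their poses are not given: they have to be found in the camera images.
- base: Spindle unit: grey plate 130 x 130 x 14 mm fixed to the bench; origin at the centre of its underside, x and y along its edges. On its centre a round metal boss (92 mm) with a clamped eccentric disc (76 mm across, top at z 33.5 mm) carries a pedestal and, upright on that, the steel shaft, 20 mm in diameter. The disc's clamp does not slip. More than 50 N on this unit (with all it carries) damages it.
- seat (a point): Point above the base's centre at the height of the pedestal's flat top (the seat; radius 15 mm for 12 mm down), base z 52 mm, axes as the base. The real axis of shaft and pedestal is vertical but always 7 mm away from this point, in whatever direction the eccentric disc was clamped (any angle): the direction is NOT reported, find it by feel or by sight.
- tip_level (a point): Point above the base's centre at the height of the shaft's tip, base z 106 mm, 54 mm above the seat. The shaft's end is bevelled 2 mm by 2 mm (flat end 16 mm across). Horizontal offset of the real shaft as for the seat.
- catches (a point): Point above the base's centre at the height where the 3 spring catches (120 degrees apart) stand out farthest, 2.6 mm, from the shaft, base z 91 mm. Their sloping backs run up to base z 100 mm; they end square at 89 mm. A part pushed down meets them with its underside at about z 97 mm, needs about 5 to 12 N to pass, and is free once its top is under z 89 mm.
- bearing: Ball bearing, loose: bare steel ring with dark shields between its races, outside diameter 44 mm, bore 22 mm, height 10 mm, 90 g; origin at the centre of its underside, z along its axis. Lies flat on the mat. Goes on first, onto the seat.
- spacer: Spacer tube, loose: bare steel, outside diameter 34 mm, bore 22 mm, height 16 mm (the narrowest and tallest of the three), 60 g; origin at the centre of its underside, z along its axis. Stands on the mat. Goes on second, onto the bearing.
- washer: Thick plain washer, loose: bare steel, outside diameter 50 mm, bore 22 mm, height 8 mm (the widest and thinnest of the three), 80 g; origin at the centre of its underside, z along its axis. Lies flat on the mat. Goes on last, onto the spacer; then its top is 34 mm above the seat, 3 mm under the catches.
- mat: Thin grey bench mat, 270 x 220 x 3 mm, fixed to the bench; origin at the centre of its underside. The three parts lie on it in changing places, centres about 120 mm apart.
- vial_a: Small amber vial with white cap, 19 mm across, 46 mm tall, standing on the mat; origin at the centre of its underside. To be left alone.
- vial_b: Another such vial, standing on the bench. To be left alone.
- hex_key: L-shaped hex key lying on the bench, 106 mm long, 6 mm thick; origin at the middle of the long leg. To be left alone.
- jar: White plastic jar, 80 mm across, 150 mm tall; origin at the centre of its underside. To be left alone.
- beaker: Glass beaker, 60 mm across, 70 mm tall; origin at the centre of its underside. To be left alone.
- mouse: Black computer mouse, 100 x 60 x 32 mm; origin at the centre of its underside. To be left alone.

How it is judged:
By the outcome, as a careful person would: the job done as asked, in the order asked, and still so for the second after the job is handed in, with the robot touching nothing.
It also fails if it takes over 72 s, if anything falls off the work surface, if the arm or the gripper's body presses on something with over 40 N, if the wrist force passes 120 N, or if a joint passes its speed limit or range.

## Working session

There is one attempt and no reset: what is moved stays moved. The work goes in short steps, Python scripts to look and compute and a tool call to move; the robot and the scene stay as the last step left them, time stands still between calls to the robot, and variables do not carry over. Pictures are saved under pics/ and viewed, at most 10 in all, crops included, and the job is handed in when it is done.

Besides the shell and the picture viewer there is one more tool, called after "Call:" as name(argument=value, ...) on one line, values as JSON. carry_out: Moves the arm, as the interface text tells. Its arguments: {"type":"object","properties":{"increments":{"type":"array"},"hand":{"type":"number"},"squeeze":{"type":"number"}},"required":["increments"]}

```bash
mkdir -p pics; ls
cat > h.py <<'E'
import numpy as np,cv2
from workcell import state,capture,close_job,hold_point_z
def cloud(c):
    K=np.array(c["camera_matrix"]);T=np.array(c["pose"]);d=c["range_z"]
    v,u=np.mgrid[0:d.shape[0],0:d.shape[1]]
    p=np.stack([(u-K[0,2])/K[0,0]*d,-(v-K[1,2])/K[1,1]*d,-d],-1)
    w=p@T[:3,:3].T+T[:3,3]; w[d==0]=np.nan
    return w
E
python3 - <<'E'
from h import *
for n in("top","side"):
    c=capture(n);cv2.imwrite(f"pics/{n}1.png",c["color"][:,:,::-1]);np.savez(f"{n}1.npz",**c)
    print(n,c["camera_matrix"],c["pose"])
print(hold_point_z if not callable(hold_point_z) else hold_point_z(),state())
E
```

```text
pics
top [[485.76620931   0.         317.47152997]
 [  0.         485.76620931 203.81904321]
 [  0.           0.           1.        ]] [[-0.02387215  0.99817668 -0.05543856  0.52214304]
 [-0.99936104 -0.02530256 -0.02524459  0.0579781 ]
 [-0.0266013   0.05480049  0.99814291  1.37110953]
 [ 0.          0.          0.          1.        ]]
side [[407.05705872   0.         325.68052126]
 [  0.         407.05705872 194.1670874 ]
 [  0.           0.           1.        ]] [[-0.81706547  0.34807088 -0.45962014  0.12290583]
 [-0.57646305 -0.47977574  0.66144205  0.75508365]
 [ 0.00971413  0.80539549  0.59265819  0.72071181]
 [ 0.          0.          0.          1.        ]]
0.0187 {'time_s': 0.1, 'qpos': array([-1.43107975e+00,  3.59454433e-01,  1.51129442e+00, -1.68908143e-05,
        1.27250101e+00, -1.15118819e-01]), 'qd': array([ 3.13050379e-05, -1.95163288e-03, -2.88272522e-03,  1.20743606e-03,
       -1.64363419e-03, -3.47559507e-03]), 'joint_efforts': array([ 6.43231506e-04, -5.28651989e+01, -2.79350603e+01, -3.35999230e-04,
        5.06401891e-03, -2.71595056e-06]), 'tcp_pos': array([ 0.15114408, -0.58003626,  0.2305362 ]), 'eef_rot': array([-3.11448039e+00, -3.99009433e-01,  5.73365540e-05]), 'force': array([0.03618725, 0.5479192 , 0.20240725]), 'moment': array([-0.01599711, -0.0325479 ,  0.01199767]), 'finger_force': 0.0, 'opening': 0.9986737763603232}
```

View pics/top1.png

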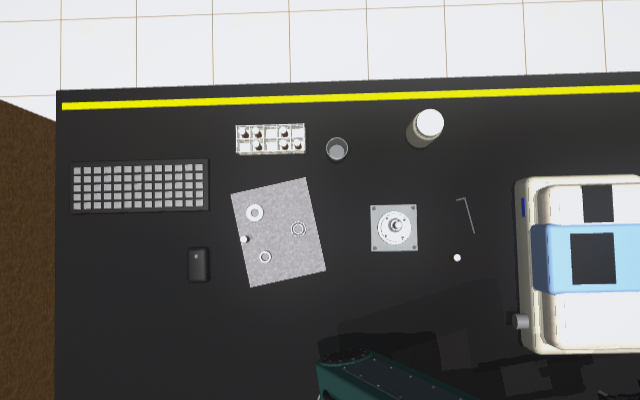

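View pics/side1.png

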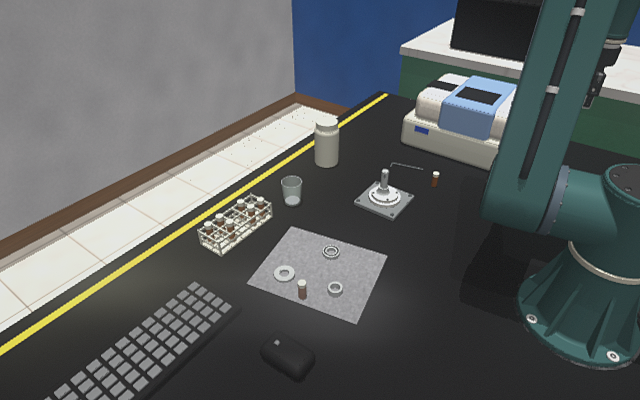

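The top view shows the washer at (254,213), bearing (298,229), spacer (265,257), vial_a (243,239), base (394,227), and the shaft near (397,225). The side view agrees: washer (284,273), bearing (331,251), spacer (335,288), shaft (384,180).

Run:
```python
from h import *
c=np.load("top1.npz");w=cloud(c)
im=c["color"][:,:,::-1]
a=cv2.resize(im[185:280,228:328],None,fx=4,fy=4,interpolation=cv2.INTER_CUBIC)
b=cv2.resize(im[200:256,366:422],None,fx=7,fy=7,interpolation=cv2.INTER_CUBIC)
b=cv2.copyMakeBorder(b,0,max(0,a.shape[0]-b.shape[0]),0,0,cv2.BORDER_CONSTANT)[:a.shape[0]]
b=cv2.copyMakeBorder(b,0,a.shape[0]-b.shape[0],0,0,cv2.BORDER_CONSTANT)
cv2.imwrite("pics/crop.png",np.hstack([a,b]))
for n,(u,v),r in [("washer",(254,213),13),("bearing",(298,229),12),("spacer",(265,257),10),("vial",(243,239),6)]:
    P=w[v-r:v+r+1,u-r:u+r+1].reshape(-1,3); z=P[:,2]
    print(n,np.nanpercentile(z,[2,20,50,90,98]).round(4))
    m=z>np.nanpercentile(z,20)+.004; print(m.sum(),np.nanmean(P[m],0).round(4),np.nanmin(P[m],0).round(4),np.nanmax(P[m],0).round(4))
P=w[195:260,360:430].reshape(-1,3)
for lo,hi in[(.008,.02),(.028,.038),(.046,.06),(.075,.12)]:
    m=(P[:,2]>lo)&(P[:,2]<hi);q=P[m];print(lo,m.sum(),q.mean(0).round(4),q.min(0).round(4),q.max(0).round(4))
    if lo==.008: print(cv2.minAreaRect((q[:,:2]*1000).astype(np.float32)))
c=np.load("side1.npz");w=cloud(c);P=w[140:225,340:425].reshape(-1,3)
for lo,hi in[(.008,.02),(.06,.085),(.085,.12)]:
    m=(P[:,2]>lo)&(P[:,2]<hi);q=P[m];print(lo,m.sum(),q.mean(0).round(4),q.min(0).round(4),q.max(0).round(4))
```

```text
washer [-0.0036  0.0002  0.0031  0.0109  0.0143]
295 [0.5783 0.2721 0.0085] [0.5395 0.2352 0.0042] [0.6143 0.31   0.0179]
bearing [-0.0033  0.0003  0.0033  0.0122  0.0161]
253 [0.5295 0.1488 0.0093] [0.4941 0.1145 0.0044] [0.5623 0.1833 0.0184]
spacer [-0.0036 -0.0004  0.0028  0.0167  0.0209]
184 [0.4514 0.243  0.0104] [0.4237 0.2152 0.0036] [0.4807 0.2722 0.0273]
vial [-0.0056 -0.0008  0.0029  0.048   0.05  ]
82 [0.5047 0.2973 0.0271] [0.4869 0.2869 0.0032] [0.5206 0.316  0.0526]
0.008 1297 [ 0.5272 -0.1173  0.0136] [ 0.4625 -0.2136  0.0081] [ 0.6062 -0.0436  0.02  ]
((535.8140869140625, -128.1611328125), (167.53305053710938, 144.69375610351562), 88.66159057617188)
0.028 457 [ 0.5255 -0.1167  0.0331] [ 0.4917 -0.1587  0.028 ] [ 0.5635 -0.0807  0.0379]
0.046 40 [ 0.5343 -0.1125  0.0515] [ 0.5218 -0.1272  0.0464] [ 0.549  -0.1039  0.0567]
0.075 57 [ 0.5347 -0.117   0.1012] [ 0.5245 -0.1286  0.0758] [ 0.5453 -0.1079  0.1088]
0.008 800 [ 0.5189 -0.1222  0.014 ] [ 0.4577 -0.4593  0.008 ] [ 0.6385 -0.0481  0.02  ]
0.06 50 [ 0.5271 -0.1111  0.0723] [ 0.5202 -0.1222  0.0601] [ 0.5404 -0.1046  0.0848]
0.085 67 [ 0.5286 -0.1127  0.0983] [ 0.5199 -0.1261  0.0851] [ 0.5396 -0.105   0.1077]
```

View pics/crop.png

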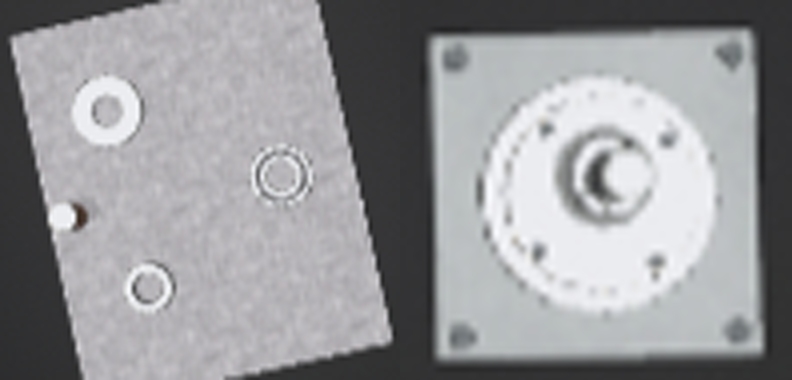

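The crop shows the three rings clearly on the mat. On the base, the boss is centred at crop (600,194), the pedestal at (605,177) and the bright shaft tip at (632,173). Next I fit contours and project them onto the known heights.

```bash
cat >> h.py <<'E'
def onplane(c,u,v,z):
    K=np.array(c["camera_matrix"]);T=np.array(c["pose"])
    d=T[:3,:3]@np.array([(u-K[0,2])/K[0,0],-(v-K[1,2])/K[1,1],-1.]);o=T[:3,3]
    return o+d*(z-o[2])/d[2]
def proj(c,p):
    K=np.array(c["camera_matrix"]);T=np.array(c["pose"]);q=T[:3,:3].T@(np.array(p)-T[:3,3])
    return np.array([K[0,2]-K[0,0]*q[0]/q[2],K[1,2]+K[1,1]*q[1]/q[2]])
def blob(c,u,v,r,th,S=8,zs=None):
    g=cv2.cvtColor(np.array(c["color"]),cv2.COLOR_RGB2GRAY)[v-r:v+r+1,u-r:u+r+1]
    G=cv2.resize(g,None,fx=S,fy=S,interpolation=cv2.INTER_CUBIC)
    cs,_=cv2.findContours((G>th).astype(np.uint8),cv2.RETR_EXTERNAL,cv2.CHAIN_APPROX_NONE)
    k=max(cs,key=cv2.contourArea);k=cv2.convexHull(k)
    (x,y),ax,an=cv2.fitEllipse(k)
    return u-r+(x+.5)/S-.5,v-r+(y+.5)/S-.5,np.array(ax)/S
E
python3 - <<'E'
from h import *
t=np.load("top1.npz");s=np.load("side1.npz")
for n,pt,ps,r,h,D in [("washer",(254,213),(284,273),15,.011,50),("bearing",(298,229),(331,251),14,.013,44),("spacer",(265,257),(335,288),12,.019,34)]:
    for c,p in((t,pt),(s,ps)):
        for th in(195,210):
            u,v,ax=blob(c,*p,r,th);X=onplane(c,u,v,h);print(n,th,round(u,2),round(v,2),ax.round(2),X.round(4), "expect px",round(D/1000*c["camera_matrix"][0,0]/np.linalg.norm(X-c["pose"][:3,3]),1))
for th in(200,225,):
    u,v,ax=blob(t,394,228,22,th);print("boss",u,v,ax,onplane(t,u,v,.0335))
k=np.array([(430,36),(755,30),(765,352),(437,358)],float)
q=np.array([onplane(t,366+(a-400+.5)/7-.5,200+(b+.5)/7-.5,.014)[:2] for a,b in k]);print("plate",q.round(4),q.mean(0).round(4),np.linalg.norm(q-np.roll(q,1,0),axis=1).round(4))
for nm,a,b,z in[("tip",632,173,.106),("ped",605,177,.052)]:print(nm,onplane(t,366+(a-400+.5)/7-.5,200+(b+.5)/7-.5,z).round(4))
im=s["color"][:,:,::-1]
a=cv2.resize(im[155:225,345:425],None,fx=7,fy=7,interpolation=cv2.INTER_CUBIC);cv2.imwrite("pics/scrop.png",a)
E
```

```text
washer 195 253.87 212.33 [17.27 18.2 ] [0.5783 0.2718 0.011 ] expect px 17.6
washer 210 254.03 212.33 [16.72 17.41] [0.5783 0.2714 0.011 ] expect px 17.6
washer 195 283.86 272.52 [15.09 20.31] [0.5747 0.2718 0.011 ] expect px 21.0
washer 210 284.89 271.43 [12.29 18.06] [0.5749 0.2677 0.011 ] expect px 20.9
bearing 195 297.76 228.51 [10.   10.35] [0.5299 0.1491 0.013 ] expect px 15.7
bearing 210 292.75 228.2 [ 4.99 10.43] [0.5311 0.1631 0.013 ] expect px 15.7
bearing 195 329.01 249.01 [4.99 8.6 ] [0.5328 0.1479 0.013 ] expect px 17.6
bearing 210 335.08 249.41 [1.76 3.88] [0.5198 0.1402 0.013 ] expect px 17.6
spacer 195 264.18 256.63 [11.83 12.66] [0.454  0.2439 0.019 ] expect px 12.1
spacer 210 264.34 256.63 [11.38 11.9 ] [0.454  0.2434 0.019 ] expect px 12.1
spacer 195 334.86 286.72 [11.15 14.07] [0.4505 0.2436 0.019 ] expect px 14.9
spacer 210 334.86 286.75 [10.58 13.4 ] [0.4504 0.2436 0.019 ] expect px 14.9
boss 394.2010383605957 227.4293556213379 [33.48829651 34.32082367] [ 0.5263384 -0.1168817  0.0335   ]
boss 394.0465831756592 227.3139419555664 [32.28679657 32.88880157] [ 0.52666425 -0.11647051  0.0335    ]
plate [[ 0.5913 -0.0538]
 [ 0.5904 -0.1828]
 [ 0.4628 -0.1823]
 [ 0.4634 -0.0528]] [ 0.527  -0.1179] [0.1279 0.129  0.1276 0.1295]
tip [ 0.534  -0.1193  0.106 ]
ped [ 0.5332 -0.1165  0.052 ]
```

View pics/scrop.png

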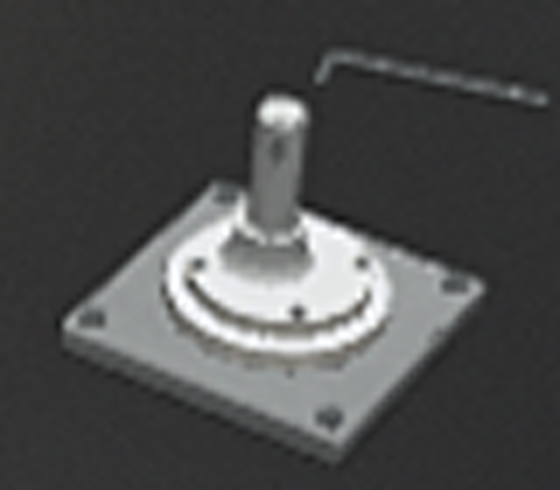

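The side view shows the tip at crop (284,110) and the pedestal rim at about (271,228). The shaft sits about 7 mm from the base centre towards +x, which fits the stated eccentricity. I'll start moving and align the tool with the world axes.

Call:
carry_out(increments=[{"x": 0.963,"y": -0.783,"rz": 0.487},{"x": 0.963,"y": -0.783,"rz": 0.487},{"x": 0.963,"y": -0.783,"rz": 0.487},{"x": 0.963,"y": -0.783,"rz": 0.487},{"x": 0.963,"y": -0.783,"rz": 0.487},{"x": 0.963,"y": -0.783,"rz": 0.487},{"x": 0.963,"y": -0.783,"rz": 0.487},{"x": 0.963,"y": -0.783,"rz": 0.487}], hand=70, squeeze=40)

```text
invalid input at $.increments[0]: expected keys x, y, z, rx, ry, rz
```

Run:
```python
from h import *
s=np.load("side1.npz")
for a,b,z in[(284,110,.106),(271,228,.052)]:print(onplane(s,345+(a+.5)/7-.5,155+(b+.5)/7-.5,z).round(4))
k=[(218,182),(485,290),(338,447),(64,325)]
q=np.array([onplane(s,345+(a+.5)/7-.5,155+(b+.5)/7-.5,.014)[:2] for a,b in k]);print(q.round(4),q.mean(0))
st=state();R=cv2.Rodrigues(np.array(st["eef_rot"]))[0];print(st["tcp_pos"],R.round(4),st["qpos"].round(2))
```

```text
[ 0.5305 -0.1193  0.106 ]
[ 0.5283 -0.1151  0.052 ]
[[ 0.5871 -0.1817]
 [ 0.4572 -0.1776]
 [ 0.4591 -0.05  ]
 [ 0.5869 -0.0538]] [ 0.52256476 -0.11576159]
[ 0.15114408 -0.58003626  0.2305362 ] [[ 9.677e-01  2.521e-01 -2.000e-04]
 [ 2.521e-01 -9.677e-01  1.600e-03]
 [ 2.000e-04 -1.600e-03 -1.000e+00]] [-1.43  0.36  1.51 -0.    1.27 -0.12]
```

Call:
carry_out(increments=[{"x": 0.963,"y": -0.783,"z": 0,"rx": 0,"ry": 0,"rz": 0.487},{"x": 0.963,"y": -0.783,"z": 0,"rx": 0,"ry": 0,"rz": 0.487},{"x": 0.963,"y": -0.783,"z": 0,"rx": 0,"ry": 0,"rz": 0.487},{"x": 0.963,"y": -0.783,"z": 0,"rx": 0,"ry": 0,"rz": 0.487},{"x": 0.963,"y": -0.783,"z": 0,"rx": 0,"ry": 0,"rz": 0.487},{"x": 0.963,"y": -0.783,"z": 0,"rx": 0,"ry": 0,"rz": 0.487},{"x": 0.963,"y": -0.783,"z": 0,"rx": 0,"ry": 0,"rz": 0.487},{"x": 0.963,"y": -0.783,"z": 0,"rx": 0,"ry": 0,"rz": 0.487}], hand=70, squeeze=40)

```text
time_s: 0.9
tcp_pos: [0.3727, -0.2768, 0.231]
eef_rot: [-3.14, -0.003, 0.0]
force: [0.4, -0.6, -0.3]
opening: 0.821
finger_force: 0.0
```

Call:
carry_out(increments=[{"x": 0.52,"y": -1,"z": 0,"rx": 0,"ry": 0,"rz": 0},{"x": 0.52,"y": -1,"z": 0,"rx": 0,"ry": 0,"rz": 0},{"x": 0.52,"y": -1,"z": 0,"rx": 0,"ry": 0,"rz": 0},{"x": 0.52,"y": -1,"z": 0,"rx": 0,"ry": 0,"rz": 0},{"x": 0.52,"y": -1,"z": 0,"rx": 0,"ry": 0,"rz": 0},{"x": 0.52,"y": -1,"z": 0,"rx": 0,"ry": 0,"rz": 0},{"x": 0.52,"y": -1,"z": 0,"rx": 0,"ry": 0,"rz": 0},{"x": 0.52,"y": -1,"z": 0,"rx": 0,"ry": 0,"rz": 0}])

```text
time_s: 1.7
tcp_pos: [0.5294, 0.0235, 0.2311]
eef_rot: [-3.14, -0.007, -0.002]
force: [-0.4, -0.3, -0.3]
opening: 0.819
finger_force: 0.0
```

Call:
carry_out(increments=[{"x": -0.005,"y": -0.2,"z": 0.15,"rx": 0,"ry": 0,"rz": 0},{"x": -0.005,"y": -0.418,"z": 0.3,"rx": 0,"ry": 0,"rz": 0},{"x": -0.005,"y": -0.418,"z": 0.45,"rx": 0,"ry": 0,"rz": 0},{"x": -0.005,"y": -0.418,"z": 0.58,"rx": 0,"ry": 0,"rz": 0},{"x": -0.005,"y": -0.418,"z": 0.65,"rx": 0,"ry": 0,"rz": 0},{"x": -0.005,"y": -0.418,"z": 0.7,"rx": 0,"ry": 0,"rz": 0},{"x": -0.005,"y": -0.418,"z": 0.71,"rx": 0,"ry": 0,"rz": 0},{"x": -0.005,"y": -0.418,"z": 0.71,"rx": 0,"ry": 0,"rz": 0}], hand=60)

```text
time_s: 2.5
tcp_pos: [0.5259, 0.1442, 0.0181]
eef_rot: [3.141, -0.001, -0.002]
force: [0.5, 0.3, -0.6]
opening: 0.703
finger_force: 0.0
```

Run:
```python
from h import *
s=capture("side");np.savez("side2.npz",**s);print(state()["tcp_pos"])
print(proj(s,state()["tcp_pos"]))
a=s["color"][190:290,280:390,::-1];cv2.imwrite("pics/s2.png",cv2.resize(a,None,fx=6,fy=6,interpolation=cv2.INTER_CUBIC))
```

```text
[0.52680069 0.14438423 0.01904954]
[331.84292818 247.41948489]
```

View pics/s2.png

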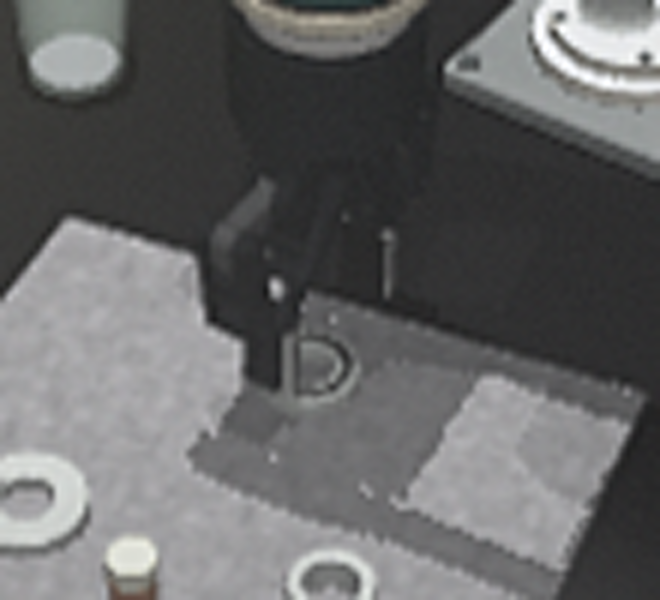

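The bearing sits between the open fingers, with its ring at crop (320,365) and the left finger at (265,370), so I'll descend and grip.

Call:
carry_out(increments=[{"x": 0.005,"y": -0.012,"z": 0.03,"rx": 0,"ry": 0,"rz": 0},{"x": 0.005,"y": -0.012,"z": 0.052,"rx": 0,"ry": 0,"rz": 0},{"x": 0.005,"y": -0.012,"z": 0.052,"rx": 0,"ry": 0,"rz": 0},{"x": 0.005,"y": -0.012,"z": 0.052,"rx": 0,"ry": 0,"rz": 0},{"x": 0.005,"y": -0.012,"z": 0.052,"rx": 0,"ry": 0,"rz": 0},{"x": 0.005,"y": -0.012,"z": 0.052,"rx": 0,"ry": 0,"rz": 0},{"x": 0.005,"y": -0.012,"z": 0.052,"rx": 0,"ry": 0,"rz": 0},{"x": 0.005,"y": -0.012,"z": 0.052,"rx": 0,"ry": 0,"rz": 0}])

```text
time_s: 3.35
tcp_pos: [0.5277, 0.1485, 0.0029]
eef_rot: [-3.141, 0.0, -0.0]
force: [1.3, 0.5, -0.2]
opening: 0.701
finger_force: 0.0
```

Call:
carry_out(increments=[{"x": 0,"y": 0,"z": 0,"rx": 0,"ry": 0,"rz": 0},{"x": 0,"y": 0,"z": 0,"rx": 0,"ry": 0,"rz": 0},{"x": 0,"y": 0,"z": 0,"rx": 0,"ry": 0,"rz": 0},{"x": 0,"y": 0,"z": 0,"rx": 0,"ry": 0,"rz": 0},{"x": 0,"y": 0,"z": 0,"rx": 0,"ry": 0,"rz": 0},{"x": 0,"y": 0,"z": 0,"rx": 0,"ry": 0,"rz": 0},{"x": 0,"y": 0,"z": 0,"rx": 0,"ry": 0,"rz": 0},{"x": 0,"y": 0,"z": 0,"rx": 0,"ry": 0,"rz": 0}], hand=35, squeeze=50)

```text
time_s: 4.15
tcp_pos: [0.5277, 0.1486, 0.0034]
eef_rot: [-3.141, -0.0, -0.001]
force: [-1.7, -0.0, 6.8]
opening: 0.484
finger_force: 49.5
```

Call:
carry_out(increments=[{"x": 0,"y": 0,"z": -0.15,"rx": 0,"ry": 0,"rz": 0},{"x": 0,"y": 0.03,"z": -0.31,"rx": 0,"ry": 0,"rz": 0},{"x": 0.01,"y": 0.15,"z": -0.4,"rx": 0,"ry": 0,"rz": 0},{"x": 0.014,"y": 0.3,"z": -0.44,"rx": 0,"ry": 0,"rz": 0},{"x": 0.014,"y": 0.46,"z": -0.44,"rx": 0,"ry": 0,"rz": 0},{"x": 0.014,"y": 0.62,"z": -0.44,"rx": 0,"ry": 0,"rz": 0},{"x": 0.014,"y": 0.78,"z": -0.44,"rx": 0,"ry": 0,"rz": 0},{"x": 0.014,"y": 0.892,"z": -0.44,"rx": 0,"ry": 0,"rz": 0}])

```text
time_s: 4.95
tcp_pos: [0.5315, -0.122, 0.1348]
eef_rot: [3.141, -0.002, 0.001]
force: [1.8, 0.5, -1.0]
opening: 0.483
finger_force: 51.1
```

Run:
```python
from h import *
s=capture("side");np.savez("side3.npz",**s);p=state()["tcp_pos"];print(p,state()["force"],state()["opening"])
a=s["color"][100:225,330:440,::-1];a=cv2.resize(a,None,fx=4.8,fy=4.8,interpolation=cv2.INTER_CUBIC)
q=proj(s,[p[0]-.0018,p[1],p[2]]);print(q,(q-[330,100]+.5)*4.8-.5)
cv2.imwrite("pics/s3.png",a)
```

```text
[ 0.53237286 -0.12627905  0.13494642] [ 0.36078877 -3.91135473 -1.58605188] 0.482407761949208
[387.3463067  160.29827466] [277.16227216 291.33171835]
```

View pics/s3.png

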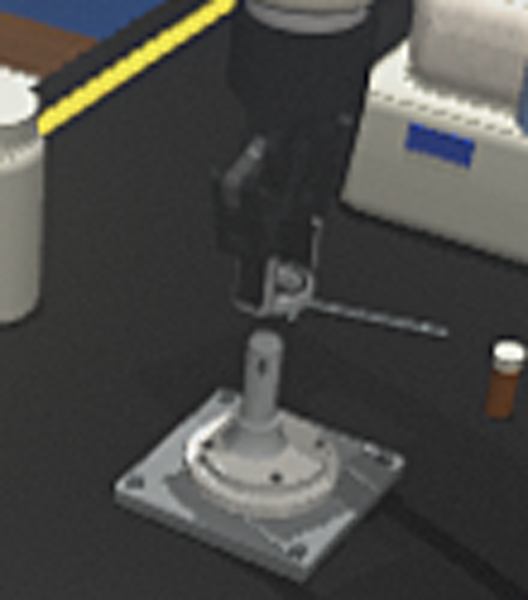

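The bearing is held at crop (290,290), above and slightly right of the shaft tip at (265,340). The arm had not settled in this picture, so I'll settle and lower to just above the tip.

Call:
carry_out(increments=[{"x": 0,"y": 0,"z": 0,"rx": 0,"ry": 0,"rz": 0},{"x": 0,"y": 0,"z": 0,"rx": 0,"ry": 0,"rz": 0},{"x": 0,"y": 0,"z": 0.02,"rx": 0,"ry": 0,"rz": 0},{"x": 0,"y": 0,"z": 0.04,"rx": 0,"ry": 0,"rz": 0},{"x": 0,"y": 0,"z": 0.06,"rx": 0,"ry": 0,"rz": 0},{"x": 0,"y": 0,"z": 0.08,"rx": 0,"ry": 0,"rz": 0},{"x": 0,"y": 0,"z": 0.08,"rx": 0,"ry": 0,"rz": 0},{"x": 0,"y": 0,"z": 0.08,"rx": 0,"ry": 0,"rz": 0}])

```text
time_s: 5.8
tcp_pos: [0.5317, -0.1189, 0.1104]
eef_rot: [-3.141, -0.0, 0.001]
force: [0.3, 0.1, -1.3]
opening: 0.483
finger_force: 51.2
```

Run:
```python
from h import *
s=capture("side");np.savez("side4.npz",**s);p=state()["tcp_pos"];print(p,state()["force"],state()["opening"])
a=s["color"][140:200,360:415,::-1];a=cv2.resize(a,None,fx=9,fy=9,interpolation=cv2.INTER_CUBIC)
for d in(0,-.0018):
  q=proj(s,[p[0]+d,p[1],p[2]]);print(q,(q-[360,140]+.5)*9-.5)
cv2.imwrite("pics/s4.png",a)
```

```text
[ 0.5318794  -0.11902402  0.11067968] [-0.34187695  0.64139857 -0.46421567] 0.48140710690577104
[384.80934058 168.7512812 ] [227.28406524 262.7615308 ]
[385.38402233 168.95894332] [232.45620099 264.63048986]
```

View pics/s4.png

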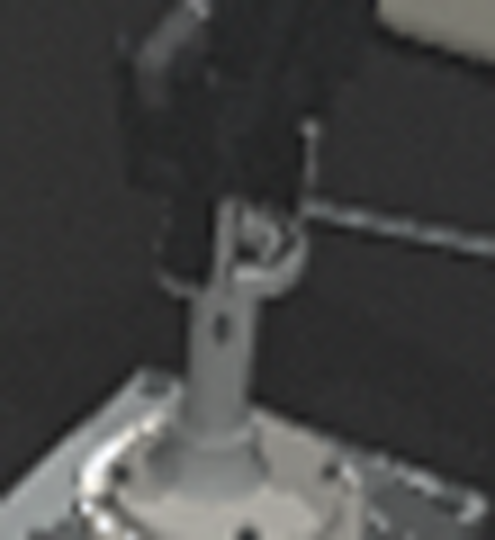

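The ring spans crop 160–307, midpoint 233. The shaft's centre is near 227, so the ring is under 2 mm off. I'll nudge it and feel downward.

Call:
carry_out(increments=[{"x": 0.003,"y": -0.002,"z": 0.004,"rx": 0,"ry": 0,"rz": 0},{"x": 0.003,"y": -0.002,"z": 0.01,"rx": 0,"ry": 0,"rz": 0},{"x": 0.003,"y": -0.002,"z": 0.015,"rx": 0,"ry": 0,"rz": 0},{"x": 0.003,"y": -0.002,"z": 0.018,"rx": 0,"ry": 0,"rz": 0},{"x": 0.003,"y": -0.002,"z": 0.021,"rx": 0,"ry": 0,"rz": 0},{"x": 0.003,"y": -0.002,"z": 0.024,"rx": 0,"ry": 0,"rz": 0},{"x": 0.003,"y": -0.002,"z": 0.027,"rx": 0,"ry": 0,"rz": 0},{"x": 0.003,"y": -0.002,"z": 0.027,"rx": 0,"ry": 0,"rz": 0}])

```text
time_s: 6.65
tcp_pos: [0.5325, -0.1184, 0.1024]
eef_rot: [-3.141, 0.0, 0.001]
force: [-0.9, 0.8, -0.5]
opening: 0.485
finger_force: 51.1
```

Call:
carry_out(increments=[{"x": 0,"y": 0,"z": 0.005,"rx": 0,"ry": 0,"rz": 0},{"x": 0,"y": 0,"z": 0.01,"rx": 0,"ry": 0,"rz": 0},{"x": 0,"y": 0,"z": 0.015,"rx": 0,"ry": 0,"rz": 0},{"x": 0,"y": 0,"z": 0.02,"rx": 0,"ry": 0,"rz": 0},{"x": 0,"y": 0,"z": 0.025,"rx": 0,"ry": 0,"rz": 0},{"x": 0,"y": 0,"z": 0.03,"rx": 0,"ry": 0,"rz": 0},{"x": 0,"y": 0,"z": 0.03,"rx": 0,"ry": 0,"rz": 0},{"x": 0,"y": 0,"z": 0.03,"rx": 0,"ry": 0,"rz": 0}])

```text
time_s: 7.45
tcp_pos: [0.5325, -0.1182, 0.0934]
eef_rot: [-3.141, 0.0, 0.001]
force: [-0.6, 2.6, -0.6]
opening: 0.488
finger_force: 51.2
```

Call:
carry_out(increments=[{"x": 0,"y": 0,"z": 0.005,"rx": 0,"ry": 0,"rz": 0},{"x": 0,"y": 0,"z": 0.01,"rx": 0,"ry": 0,"rz": 0},{"x": 0,"y": 0,"z": 0.015,"rx": 0,"ry": 0,"rz": 0},{"x": 0,"y": 0,"z": 0.02,"rx": 0,"ry": 0,"rz": 0},{"x": 0,"y": 0,"z": 0.025,"rx": 0,"ry": 0,"rz": 0},{"x": 0,"y": 0,"z": 0.03,"rx": 0,"ry": 0,"rz": 0},{"x": 0,"y": 0,"z": 0.03,"rx": 0,"ry": 0,"rz": 0},{"x": 0,"y": 0,"z": 0.03,"rx": 0,"ry": 0,"rz": 0}])

```text
time_s: 8.25
tcp_pos: [0.5324, -0.1183, 0.084]
eef_rot: [-3.141, 0.0, 0.001]
force: [-0.4, 4.7, -2.9]
opening: 0.484
finger_force: 51.0
```

Run:
```python
from h import *
s=capture("side");np.savez("side5.npz",**s);x=state();print(x["tcp_pos"],x["force"],x["moment"],x["opening"])
a=s["color"][140:200,360:415,::-1];a=cv2.resize(a,None,fx=9,fy=9,interpolation=cv2.INTER_CUBIC)
cv2.imwrite("pics/s5.png",a)
```

```text
[ 0.53240079 -0.11834913  0.08403048] [-0.16220958  4.26505381 -3.29556026] [ 0.58431069  0.07706099 -0.00624004] 0.47950880787241473
```

View pics/s5.png

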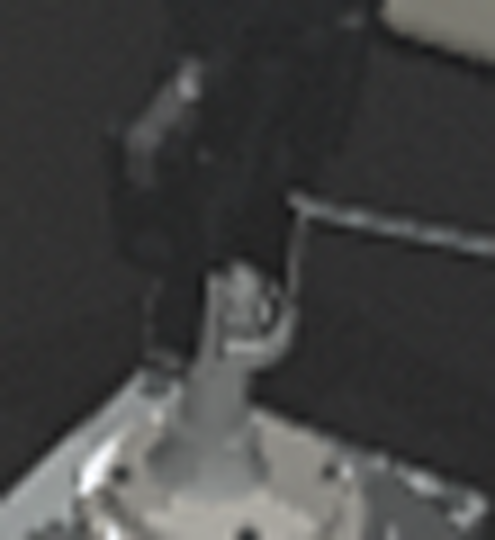

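The bearing is round the shaft and descending, with its ring at crop (245,330). The sideways force asks for about 1 mm towards +y.

Call:
carry_out(increments=[{"x": 0,"y": -0.002,"z": 0.005,"rx": 0,"ry": 0,"rz": 0},{"x": 0,"y": -0.003,"z": 0.012,"rx": 0,"ry": 0,"rz": 0},{"x": 0,"y": -0.003,"z": 0.019,"rx": 0,"ry": 0,"rz": 0},{"x": 0,"y": -0.003,"z": 0.026,"rx": 0,"ry": 0,"rz": 0},{"x": 0,"y": -0.003,"z": 0.033,"rx": 0,"ry": 0,"rz": 0},{"x": 0,"y": -0.003,"z": 0.04,"rx": 0,"ry": 0,"rz": 0},{"x": 0,"y": -0.003,"z": 0.045,"rx": 0,"ry": 0,"rz": 0},{"x": 0,"y": -0.003,"z": 0.045,"rx": 0,"ry": 0,"rz": 0}])

```text
time_s: 9.1
tcp_pos: [0.5328, -0.1177, 0.0708]
eef_rot: [3.142, -0.0, -0.0]
force: [-1.2, -1.2, -1.2]
opening: 0.486
finger_force: 51.2
```

Call:
carry_out(increments=[{"x": 0,"y": 0,"z": 0.012,"rx": 0,"ry": 0,"rz": 0},{"x": 0,"y": 0,"z": 0.024,"rx": 0,"ry": 0,"rz": 0},{"x": 0,"y": 0,"z": 0.036,"rx": 0,"ry": 0,"rz": 0},{"x": 0,"y": 0,"z": 0.046,"rx": 0,"ry": 0,"rz": 0},{"x": 0,"y": 0,"z": 0.053,"rx": 0,"ry": 0,"rz": 0},{"x": 0,"y": 0,"z": 0.058,"rx": 0,"ry": 0,"rz": 0},{"x": 0,"y": 0,"z": 0.062,"rx": 0,"ry": 0,"rz": 0},{"x": 0,"y": 0,"z": 0.064,"rx": 0,"ry": 0,"rz": 0}])

```text
time_s: 9.9
tcp_pos: [0.5328, -0.1176, 0.0523]
eef_rot: [-3.142, 0.0, -0.0]
force: [-3.9, 0.6, 10.0]
opening: 0.482
finger_force: 52.3
```

Call:
carry_out(increments=[{"x": 0,"y": 0,"z": 0,"rx": 0,"ry": 0,"rz": 0},{"x": 0,"y": 0,"z": 0,"rx": 0,"ry": 0,"rz": 0},{"x": 0,"y": 0,"z": 0,"rx": 0,"ry": 0,"rz": 0},{"x": 0,"y": 0,"z": 0,"rx": 0,"ry": 0,"rz": 0},{"x": 0,"y": 0,"z": -0.03,"rx": 0,"ry": 0,"rz": 0},{"x": 0,"y": 0,"z": -0.12,"rx": 0,"ry": 0,"rz": 0},{"x": 0,"y": 0,"z": -0.25,"rx": 0,"ry": 0,"rz": 0},{"x": 0,"y": 0,"z": -0.333,"rx": 0,"ry": 0,"rz": 0}], hand=62)

```text
time_s: 10.7
tcp_pos: [0.5336, -0.1179, 0.1546]
eef_rot: [3.141, -0.0, 0.004]
force: [0.3, -0.3, -0.2]
opening: 0.721
finger_force: 0.0
```

Call:
carry_out(increments=[{"x": -0.03,"y": -0.12,"z": 0,"rx": 0,"ry": 0,"rz": 0},{"x": -0.07,"y": -0.27,"z": 0,"rx": 0,"ry": 0,"rz": 0},{"x": -0.11,"y": -0.42,"z": 0,"rx": 0,"ry": 0,"rz": 0},{"x": -0.15,"y": -0.57,"z": 0,"rx": 0,"ry": 0,"rz": 0},{"x": -0.19,"y": -0.72,"z": 0,"rx": 0,"ry": 0,"rz": 0},{"x": -0.23,"y": -0.87,"z": 0,"rx": 0,"ry": 0,"rz": 0},{"x": -0.269,"y": -0.97,"z": 0,"rx": 0,"ry": 0,"rz": 0},{"x": -0.269,"y": -1,"z": 0,"rx": 0,"ry": 0,"rz": 0}], hand=55)

```text
time_s: 11.5
tcp_pos: [0.4502, 0.185, 0.1524]
eef_rot: [-3.141, -0.005, 0.001]
force: [0.1, -0.0, 0.5]
opening: 0.643
finger_force: 0.0
```

Run:
```python
from h import *
s=capture("side");np.savez("side6.npz",**s);x=state();print(x["tcp_pos"],x["force"])
u,v,ax=blob(s,335,288,12,195);print("spacer",u,v,ax,onplane(s,u,v,.019)+[.0017,0,0])
a=s["color"][140:200,360:415,::-1];a=cv2.resize(a,None,fx=9,fy=9,interpolation=cv2.INTER_CUBIC)
cv2.imwrite("pics/s6.png",a)
```

```text
[0.45157934 0.18490484 0.15249454] [0.04421891 0.24985614 0.19300412]
spacer 331.7295732498169 285.2765007019043 [6.25130367 9.76177883] [0.46018926 0.24420278 0.019     ]
```

View pics/s6.png

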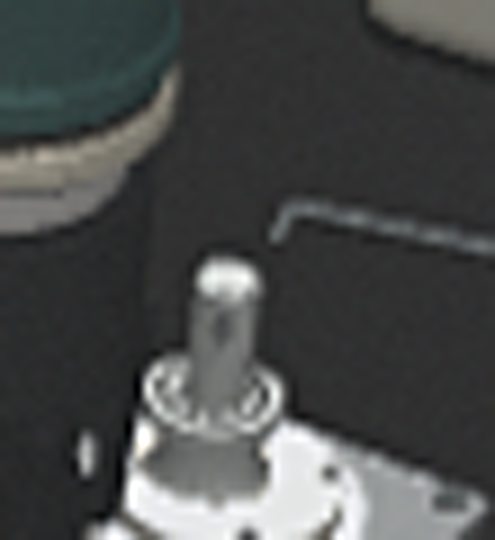

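The bearing sits seated on the pedestal, round the shaft at crop (213,390). Next is the spacer.

Call:
carry_out(increments=[{"x": 0,"y": -0.12,"z": 0.02,"rx": 0,"ry": 0,"rz": 0},{"x": 0,"y": -0.202,"z": 0.1,"rx": 0,"ry": 0,"rz": 0},{"x": 0,"y": -0.202,"z": 0.2,"rx": 0,"ry": 0,"rz": 0},{"x": 0,"y": -0.202,"z": 0.3,"rx": 0,"ry": 0,"rz": 0},{"x": 0,"y": -0.202,"z": 0.38,"rx": 0,"ry": 0,"rz": 0},{"x": 0,"y": -0.202,"z": 0.44,"rx": 0,"ry": 0,"rz": 0},{"x": 0,"y": -0.202,"z": 0.48,"rx": 0,"ry": 0,"rz": 0},{"x": 0,"y": -0.202,"z": 0.48,"rx": 0,"ry": 0,"rz": 0}])

```text
time_s: 12.35
tcp_pos: [0.4519, 0.2419, 0.0067]
eef_rot: [3.141, -0.002, -0.003]
force: [1.0, -0.2, 1.1]
opening: 0.646
finger_force: 0.0
```

Call:
carry_out(increments=[{"x": 0,"y": 0,"z": 0,"rx": 0,"ry": 0,"rz": 0},{"x": 0,"y": 0,"z": 0,"rx": 0,"ry": 0,"rz": 0},{"x": 0,"y": 0,"z": 0,"rx": 0,"ry": 0,"rz": 0},{"x": 0,"y": 0,"z": 0,"rx": 0,"ry": 0,"rz": 0},{"x": 0,"y": 0,"z": 0,"rx": 0,"ry": 0,"rz": 0},{"x": 0,"y": 0,"z": 0,"rx": 0,"ry": 0,"rz": 0},{"x": 0,"y": 0,"z": 0,"rx": 0,"ry": 0,"rz": 0},{"x": 0,"y": 0,"z": 0,"rx": 0,"ry": 0,"rz": 0}], hand=25)

```text
time_s: 13.15
tcp_pos: [0.4531, 0.2431, 0.009]
eef_rot: [-3.141, -0.0, -0.003]
force: [0.1, -2.3, 6.7]
opening: 0.368
finger_force: 49.8
```

Call:
carry_out(increments=[{"x": 0,"y": 0,"z": -0.1,"rx": 0,"ry": 0,"rz": 0},{"x": 0,"y": 0,"z": -0.25,"rx": 0,"ry": 0,"rz": 0},{"x": 0.03,"y": 0.08,"z": -0.38,"rx": 0,"ry": 0,"rz": 0},{"x": 0.08,"y": 0.2,"z": -0.427,"rx": 0,"ry": 0,"rz": 0},{"x": 0.13,"y": 0.35,"z": -0.427,"rx": 0,"ry": 0,"rz": 0},{"x": 0.18,"y": 0.5,"z": -0.427,"rx": 0,"ry": 0,"rz": 0},{"x": 0.23,"y": 0.65,"z": -0.427,"rx": 0,"ry": 0,"rz": 0},{"x": 0.27,"y": 0.8,"z": -0.427,"rx": 0,"ry": 0,"rz": 0}])

```text
time_s: 13.95
tcp_pos: [0.534, 0.0012, 0.1367]
eef_rot: [-3.141, -0.0, -0.003]
force: [1.1, 0.6, -1.0]
opening: 0.37
finger_force: 49.9
```

Call:
carry_out(increments=[{"x": 0,"y": 0.14,"z": 0,"rx": 0,"ry": 0,"rz": 0},{"x": 0,"y": 0.27,"z": 0,"rx": 0,"ry": 0,"rz": 0},{"x": 0,"y": 0.35,"z": 0,"rx": 0,"ry": 0,"rz": 0},{"x": 0,"y": 0.39,"z": 0,"rx": 0,"ry": 0,"rz": 0},{"x": 0,"y": 0.402,"z": 0,"rx": 0,"ry": 0,"rz": 0},{"x": 0,"y": 0.402,"z": 0.02,"rx": 0,"ry": 0,"rz": 0},{"x": 0,"y": 0.402,"z": 0.04,"rx": 0,"ry": 0,"rz": 0},{"x": 0,"y": 0.402,"z": 0.045,"rx": 0,"ry": 0,"rz": 0}])

```text
time_s: 14.75
tcp_pos: [0.5322, -0.116, 0.1213]
eef_rot: [-3.141, -0.002, 0.003]
force: [0.9, -0.7, -0.6]
opening: 0.368
finger_force: 49.9
```

Run:
```python
from h import *
s=capture("side");np.savez("side7.npz",**s);x=state();p=x["tcp_pos"];print(p,x["force"],x["opening"])
a=s["color"][140:200,355:415,::-1];a=cv2.resize(a,None,fx=9,fy=9,interpolation=cv2.INTER_CUBIC);cv2.imwrite("pics/s7.png",a)
g=cv2.cvtColor(s["color"],cv2.COLOR_RGB2GRAY)
for r in range(160,182,2): print(r,g[r,370:402])
```

```text
[ 0.53227578 -0.11618811  0.12140867] [ 0.75501992 -0.40138914 -1.32508586] 0.3667212981352886
160 [ 50  48  48  48  49  49  47  49  52  42  41  45  40  39  44 103 101  74
  84  68  40  29  80  62  46  48  46  47  48  49  49  49]
162 [ 47  48  48  48  48  48  48  47  59  44  40  41  42  35  60 103  78 107
 106 111 127  99  88  79  80  73  69  53  47  44  44  44]
164 [ 48  47  50  48  48  48  46  47  55  42  42  40  38  36  81 104  82 100
  99  94 111 128  62  37  42  55  63  86 101 119 103  83]
166 [ 48  48  46  49  48  47  47  47  62  44  39  38  39  30  87 102  76 143
 129 123 112 100  54  46  47  48  48  47  48  45  36  36]
168 [ 48  48  48  48  50  49  48  46  68  81  88  80  56  66 106 101 102 117
 114 108 109  86  49  46  46  49  46  48  49  49  49  47]
170 [ 48  49  49  47  48  49  48  47  44  42  38  51 106 114 109 114 116 119
 104 101  70  41  43  46  48  50  48  49  47  47  47  47]
172 [ 47  49  48  46  46  46  46  45  43  45  41  58 103 122 126 127 128 131
 100  50  42  43  43  45  44  45  46  48  46  49  46  47]
174 [ 45  46  45  45  45  47  43  45  45  43  38  76  97 108  98 106 113 114
  79  47  44  43  44  45  44  45  46  43  44  46  47  47]
176 [ 44  46  45  45  44  46  45  43  46  44  36  84 103  92  57  84 112 115
  62  40  44  43  44  43  44  46  44  42  44  46  42  44]
178 [ 47  45  43  48  44  45  43  42  40  41  42  90 104 110  97 113 113 109
  56  40  42  43  43  44  44  45  44  44  46  46  45  45]
180 [ 46  43  43  43  40  47  49  79  81  74  89  93 104 109 118 112 111  85
  58  47  42  42  44  45  44  46  45  43  44  42  43  46]
```

Call:
carry_out(increments=[{"x": 0,"y": 0,"z": 0.01,"rx": 0,"ry": 0,"rz": 0},{"x": 0,"y": 0,"z": 0.02,"rx": 0,"ry": 0,"rz": 0},{"x": 0,"y": 0,"z": 0.028,"rx": 0,"ry": 0,"rz": 0},{"x": 0,"y": 0,"z": 0.034,"rx": 0,"ry": 0,"rz": 0},{"x": 0,"y": 0,"z": 0.037,"rx": 0,"ry": 0,"rz": 0},{"x": 0,"y": 0,"z": 0.04,"rx": 0,"ry": 0,"rz": 0},{"x": 0,"y": 0,"z": 0.043,"rx": 0,"ry": 0,"rz": 0},{"x": 0,"y": 0,"z": 0.045,"rx": 0,"ry": 0,"rz": 0}])

```text
time_s: 15.6
tcp_pos: [0.5331, -0.1176, 0.1089]
eef_rot: [-3.142, 0.0, -0.0]
force: [-0.7, -0.1, -0.8]
opening: 0.37
finger_force: 49.9
```

Call:
carry_out(increments=[{"x": 0,"y": 0,"z": 0.006,"rx": 0,"ry": 0,"rz": 0},{"x": 0,"y": 0,"z": 0.012,"rx": 0,"ry": 0,"rz": 0},{"x": 0,"y": 0,"z": 0.018,"rx": 0,"ry": 0,"rz": 0},{"x": 0,"y": 0,"z": 0.024,"rx": 0,"ry": 0,"rz": 0},{"x": 0,"y": 0,"z": 0.03,"rx": 0,"ry": 0,"rz": 0},{"x": 0,"y": 0,"z": 0.036,"rx": 0,"ry": 0,"rz": 0},{"x": 0,"y": 0,"z": 0.042,"rx": 0,"ry": 0,"rz": 0},{"x": 0,"y": 0,"z": 0.048,"rx": 0,"ry": 0,"rz": 0}])

```text
time_s: 16.4
tcp_pos: [0.5331, -0.1175, 0.0946]
eef_rot: [-3.141, 0.0, -0.0]
force: [0.1, 0.6, 3.6]
opening: 0.363
finger_force: 50.3
```

Call:
carry_out(increments=[{"x": 0,"y": 0,"z": 0.006,"rx": 0,"ry": 0,"rz": 0},{"x": 0,"y": 0,"z": 0.012,"rx": 0,"ry": 0,"rz": 0},{"x": 0,"y": 0,"z": 0.018,"rx": 0,"ry": 0,"rz": 0},{"x": 0,"y": 0,"z": 0.024,"rx": 0,"ry": 0,"rz": 0},{"x": 0,"y": 0,"z": 0.03,"rx": 0,"ry": 0,"rz": 0},{"x": 0,"y": 0,"z": 0.036,"rx": 0,"ry": 0,"rz": 0},{"x": 0,"y": 0,"z": 0.042,"rx": 0,"ry": 0,"rz": 0},{"x": 0,"y": 0,"z": 0.046,"rx": 0,"ry": 0,"rz": 0}])

```text
time_s: 17.2
tcp_pos: [0.5329, -0.1176, 0.0804]
eef_rot: [-3.141, 0.0, 0.001]
force: [-0.6, 0.2, -0.9]
opening: 0.367
finger_force: 49.9
```

Call:
carry_out(increments=[{"x": 0,"y": 0,"z": 0.01,"rx": 0,"ry": 0,"rz": 0},{"x": 0,"y": 0,"z": 0.02,"rx": 0,"ry": 0,"rz": 0},{"x": 0,"y": 0,"z": 0.028,"rx": 0,"ry": 0,"rz": 0},{"x": 0,"y": 0,"z": 0.034,"rx": 0,"ry": 0,"rz": 0},{"x": 0,"y": 0,"z": 0.038,"rx": 0,"ry": 0,"rz": 0},{"x": 0,"y": 0,"z": 0.041,"rx": 0,"ry": 0,"rz": 0},{"x": 0,"y": 0,"z": 0.044,"rx": 0,"ry": 0,"rz": 0},{"x": 0,"y": 0,"z": 0.044,"rx": 0,"ry": 0,"rz": 0}])

```text
time_s: 18.0
tcp_pos: [0.5331, -0.1176, 0.0681]
eef_rot: [3.142, -0.0, 0.0]
force: [-1.0, -0.7, 4.6]
opening: 0.366
finger_force: 50.4
```

Call:
carry_out(increments=[{"x": 0,"y": 0,"z": 0,"rx": 0,"ry": 0,"rz": 0},{"x": 0,"y": 0,"z": 0,"rx": 0,"ry": 0,"rz": 0},{"x": 0,"y": 0,"z": 0,"rx": 0,"ry": 0,"rz": 0},{"x": 0,"y": 0,"z": 0,"rx": 0,"ry": 0,"rz": 0},{"x": 0,"y": 0,"z": -0.03,"rx": 0,"ry": 0,"rz": 0},{"x": 0,"y": 0,"z": -0.12,"rx": 0,"ry": 0,"rz": 0},{"x": 0,"y": 0,"z": -0.22,"rx": 0,"ry": 0,"rz": 0},{"x": 0,"y": 0,"z": -0.28,"rx": 0,"ry": 0,"rz": 0}], hand=68)

```text
time_s: 18.8
tcp_pos: [0.5339, -0.1179, 0.1541]
eef_rot: [3.141, -0.0, 0.004]
force: [0.2, -0.2, -0.8]
opening: 0.797
finger_force: 0.0
```

Call:
carry_out(increments=[{"x": 0.03,"y": -0.12,"z": 0,"rx": 0,"ry": 0,"rz": 0},{"x": 0.06,"y": -0.27,"z": 0,"rx": 0,"ry": 0,"rz": 0},{"x": 0.09,"y": -0.42,"z": 0,"rx": 0,"ry": 0,"rz": 0},{"x": 0.12,"y": -0.57,"z": 0,"rx": 0,"ry": 0,"rz": 0},{"x": 0.146,"y": -0.72,"z": 0,"rx": 0,"ry": 0,"rz": 0},{"x": 0.146,"y": -0.87,"z": 0,"rx": 0,"ry": 0,"rz": 0},{"x": 0.146,"y": -0.97,"z": 0,"rx": 0,"ry": 0,"rz": 0},{"x": 0.146,"y": -1,"z": 0,"rx": 0,"ry": 0,"rz": 0}])

```text
time_s: 19.6
tcp_pos: [0.5767, 0.1857, 0.1522]
eef_rot: [-3.14, -0.005, -0.001]
force: [0.7, -0.7, -0.1]
opening: 0.794
finger_force: 0.0
```

Call:
carry_out(increments=[{"x": 0,"y": -0.13,"z": 0,"rx": 0,"ry": 0,"rz": 0},{"x": 0,"y": -0.25,"z": 0.06,"rx": 0,"ry": 0,"rz": 0},{"x": 0,"y": -0.295,"z": 0.18,"rx": 0,"ry": 0,"rz": 0},{"x": 0,"y": -0.295,"z": 0.3,"rx": 0,"ry": 0,"rz": 0},{"x": 0,"y": -0.295,"z": 0.39,"rx": 0,"ry": 0,"rz": 0},{"x": 0,"y": -0.295,"z": 0.45,"rx": 0,"ry": 0,"rz": 0},{"x": 0,"y": -0.295,"z": 0.48,"rx": 0,"ry": 0,"rz": 0},{"x": 0,"y": -0.295,"z": 0.492,"rx": 0,"ry": 0,"rz": 0}])

```text
time_s: 20.4
tcp_pos: [0.5767, 0.2701, 0.0034]
eef_rot: [3.141, -0.001, -0.002]
force: [-0.1, 0.4, -0.2]
opening: 0.795
finger_force: 0.0
```

Call:
carry_out(increments=[{"x": 0,"y": 0,"z": 0,"rx": 0,"ry": 0,"rz": 0},{"x": 0,"y": 0,"z": 0,"rx": 0,"ry": 0,"rz": 0},{"x": 0,"y": 0,"z": 0,"rx": 0,"ry": 0,"rz": 0},{"x": 0,"y": 0,"z": 0,"rx": 0,"ry": 0,"rz": 0},{"x": 0,"y": 0,"z": 0,"rx": 0,"ry": 0,"rz": 0},{"x": 0,"y": 0,"z": 0,"rx": 0,"ry": 0,"rz": 0},{"x": 0,"y": 0,"z": 0,"rx": 0,"ry": 0,"rz": 0},{"x": 0,"y": 0,"z": 0,"rx": 0,"ry": 0,"rz": 0}], hand=40)

```text
time_s: 21.2
tcp_pos: [0.5777, 0.2708, 0.0056]
eef_rot: [-3.141, 0.0, -0.003]
force: [-1.8, -2.2, 7.3]
opening: 0.539
finger_force: 51.0
```

Call:
carry_out(increments=[{"x": 0,"y": 0,"z": -0.1,"rx": 0,"ry": 0,"rz": 0},{"x": 0,"y": 0,"z": -0.25,"rx": 0,"ry": 0,"rz": 0},{"x": -0.02,"y": 0.08,"z": -0.38,"rx": 0,"ry": 0,"rz": 0},{"x": -0.05,"y": 0.22,"z": -0.44,"rx": 0,"ry": 0,"rz": 0},{"x": -0.08,"y": 0.37,"z": -0.44,"rx": 0,"ry": 0,"rz": 0},{"x": -0.11,"y": 0.52,"z": -0.44,"rx": 0,"ry": 0,"rz": 0},{"x": -0.13,"y": 0.67,"z": -0.44,"rx": 0,"ry": 0,"rz": 0},{"x": -0.146,"y": 0.82,"z": -0.44,"rx": 0,"ry": 0,"rz": 0}])

```text
time_s: 22.0
tcp_pos: [0.5328, 0.0234, 0.1369]
eef_rot: [3.142, 0.0, 0.003]
force: [0.4, 0.5, -0.5]
opening: 0.539
finger_force: 51.3
```

Call:
carry_out(increments=[{"x": 0,"y": 0.14,"z": 0,"rx": 0,"ry": 0,"rz": 0},{"x": 0,"y": 0.28,"z": 0,"rx": 0,"ry": 0,"rz": 0},{"x": 0,"y": 0.38,"z": 0,"rx": 0,"ry": 0,"rz": 0},{"x": 0,"y": 0.45,"z": 0,"rx": 0,"ry": 0,"rz": 0},{"x": 0,"y": 0.475,"z": 0,"rx": 0,"ry": 0,"rz": 0},{"x": 0,"y": 0.475,"z": 0.02,"rx": 0,"ry": 0,"rz": 0},{"x": 0,"y": 0.475,"z": 0.04,"rx": 0,"ry": 0,"rz": 0},{"x": 0,"y": 0.475,"z": 0.06,"rx": 0,"ry": 0,"rz": 0}])

```text
time_s: 22.8
tcp_pos: [0.5326, -0.1162, 0.1172]
eef_rot: [-3.141, -0.002, 0.001]
force: [-0.5, 0.9, -0.5]
opening: 0.539
finger_force: 51.4
```

Call:
carry_out(increments=[{"x": 0,"y": 0,"z": 0.006,"rx": 0,"ry": 0,"rz": 0},{"x": 0,"y": 0,"z": 0.014,"rx": 0,"ry": 0,"rz": 0},{"x": 0,"y": 0,"z": 0.022,"rx": 0,"ry": 0,"rz": 0},{"x": 0,"y": 0,"z": 0.028,"rx": 0,"ry": 0,"rz": 0},{"x": 0,"y": 0,"z": 0.033,"rx": 0,"ry": 0,"rz": 0},{"x": 0,"y": 0,"z": 0.037,"rx": 0,"ry": 0,"rz": 0},{"x": 0,"y": 0,"z": 0.041,"rx": 0,"ry": 0,"rz": 0},{"x": 0,"y": 0,"z": 0.043,"rx": 0,"ry": 0,"rz": 0}])

```text
time_s: 23.6
tcp_pos: [0.533, -0.1177, 0.1049]
eef_rot: [-3.141, 0.001, 0.0]
force: [-0.7, 0.2, -1.6]
opening: 0.534
finger_force: 51.4
```

Call:
carry_out(increments=[{"x": 0,"y": 0,"z": 0.006,"rx": 0,"ry": 0,"rz": 0},{"x": 0,"y": 0,"z": 0.012,"rx": 0,"ry": 0,"rz": 0},{"x": 0,"y": 0,"z": 0.018,"rx": 0,"ry": 0,"rz": 0},{"x": 0,"y": 0,"z": 0.024,"rx": 0,"ry": 0,"rz": 0},{"x": 0,"y": 0,"z": 0.03,"rx": 0,"ry": 0,"rz": 0},{"x": 0,"y": 0,"z": 0.036,"rx": 0,"ry": 0,"rz": 0},{"x": 0,"y": 0,"z": 0.042,"rx": 0,"ry": 0,"rz": 0},{"x": 0,"y": 0,"z": 0.046,"rx": 0,"ry": 0,"rz": 0}])

```text
time_s: 24.4
tcp_pos: [0.5335, -0.1176, 0.0915]
eef_rot: [3.142, -0.0, 0.001]
force: [-0.1, 1.4, 3.7]
opening: 0.538
finger_force: 52.1
```

Call:
carry_out(increments=[{"x": 0,"y": 0,"z": 0.006,"rx": 0,"ry": 0,"rz": 0},{"x": 0,"y": 0,"z": 0.012,"rx": 0,"ry": 0,"rz": 0},{"x": 0,"y": 0,"z": 0.018,"rx": 0,"ry": 0,"rz": 0},{"x": 0,"y": 0,"z": 0.024,"rx": 0,"ry": 0,"rz": 0},{"x": 0,"y": 0,"z": 0.029,"rx": 0,"ry": 0,"rz": 0},{"x": 0,"y": 0,"z": 0.033,"rx": 0,"ry": 0,"rz": 0},{"x": 0,"y": 0,"z": 0.037,"rx": 0,"ry": 0,"rz": 0},{"x": 0,"y": 0,"z": 0.037,"rx": 0,"ry": 0,"rz": 0}])

```text
time_s: 25.2
tcp_pos: [0.5324, -0.1174, 0.0805]
eef_rot: [-3.141, 0.0, 0.002]
force: [-2.6, 0.6, 6.9]
opening: 0.539
finger_force: 52.7
```

Call:
carry_out(increments=[{"x": 0,"y": 0,"z": 0,"rx": 0,"ry": 0,"rz": 0},{"x": 0,"y": 0,"z": 0,"rx": 0,"ry": 0,"rz": 0},{"x": 0,"y": 0,"z": 0,"rx": 0,"ry": 0,"rz": 0},{"x": 0,"y": 0,"z": 0,"rx": 0,"ry": 0,"rz": 0},{"x": 0,"y": 0,"z": -0.03,"rx": 0,"ry": 0,"rz": 0},{"x": 0,"y": 0,"z": -0.12,"rx": 0,"ry": 0,"rz": 0},{"x": 0,"y": 0,"z": -0.25,"rx": 0,"ry": 0,"rz": 0},{"x": 0,"y": 0,"z": -0.35,"rx": 0,"ry": 0,"rz": 0}], hand=72)

```text
time_s: 26.0
tcp_pos: [0.5333, -0.1177, 0.1874]
eef_rot: [3.141, -0.0, 0.002]
force: [1.0, -0.4, 0.4]
opening: 0.841
finger_force: 0.0
```

Call:
carry_out(increments=[{"x": 0,"y": 0.1,"z": -0.05,"rx": 0,"ry": 0,"rz": 0},{"x": 0,"y": 0.2,"z": -0.1,"rx": 0,"ry": 0,"rz": 0},{"x": 0,"y": 0.3,"z": -0.15,"rx": 0,"ry": 0,"rz": 0},{"x": 0,"y": 0.4,"z": -0.2,"rx": 0,"ry": 0,"rz": 0},{"x": 0,"y": 0.5,"z": -0.2,"rx": 0,"ry": 0,"rz": 0},{"x": 0,"y": 0.55,"z": -0.2,"rx": 0,"ry": 0,"rz": 0},{"x": 0,"y": 0.57,"z": -0.2,"rx": 0,"ry": 0,"rz": 0},{"x": 0,"y": 0.57,"z": -0.2,"rx": 0,"ry": 0,"rz": 0}])

```text
time_s: 26.8
tcp_pos: [0.5326, -0.2883, 0.2446]
eef_rot: [-3.14, 0.002, 0.001]
force: [-0.4, 1.1, 0.3]
opening: 0.843
finger_force: 0.0
```

Run:
```python
from h import *
s=capture("side");np.savez("side8.npz",**s);x=state();print(x["tcp_pos"],x["force"])
for z in(.052,.062,.078,.086,.106): print(z,(proj(s,[.5308,-.1185,z])-[345,140]+.5)*7-.5)
a=s["color"][140:225,345:425,::-1];a=cv2.resize(a,None,fx=7,fy=7,interpolation=cv2.INTER_CUBIC);cv2.imwrite("pics/s8.png",a)
```

```text
[ 0.53258121 -0.28754152  0.24455663] [-0.16104077  0.43799191 -0.17105835]
0.052 [269.59825036 326.92209108]
0.062 [271.89843013 306.78146741]
0.078 [275.62819384 274.1232516 ]
0.086 [277.51631392 257.59066729]
0.106 [282.30595692 215.65203343]
```

View pics/s8.png

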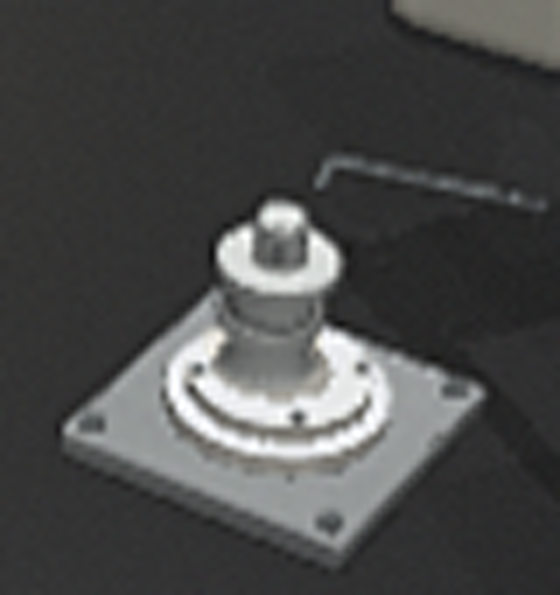

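The picture shows the bearing, spacer and washer stacked level. The washer's top centre is at crop (280,258), against (278,258) predicted for z 86 mm, so the stack is home under the catches.

```bash
python3 -c "
from workcell import close_job
print(close_job())"
```

```text
the job is handed in; nothing more can be done
None
```

The bearing, spacer and washer are on the shaft in that order and fully home under the catches, with measured forces of about 10 N or less, and the job was handed in at about 27 s; no verdict came back.

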